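# Key a round test adapter into its fixture by feel and lock it

## Task

The round adapter with the orange fin was dropped into the test fixture at the wrong angle and is sitting up on the key studs hidden below it. Turn it gently until you feel it drop over the studs (they will be met within two thirds of a turn counter-clockwise, seen from above), without forcing it once it has caught, and see that it is fully down and level; then swing the red hold-down arm over its rim, right to its stop. Leave everything else on the bench alone, and let go of everything.

Things in the scene. Friction and masses are not known exactly. Their poses are not given: they have to be found in the camera images.
- fixture: Aluminium test fixture fixed to the bench: block 150 x 150 mm, 24 mm high, with a round well 110 mm across and 16 mm deep in the middle of its top. Origin: centre of the underside, on the bench; z up, x and y along its sides. The hold-down arm is pivoted on its corner at +x, +y.
- well (a point): Centre of the well's floor, 8 mm above the bench. On the floor three steel studs stand 8 mm high, hidden under the adapter, at different distances from the centre (28 to 46 mm). The angle at which they stand differs from start to start and is not reported: it has to be found by turning the adapter.
- adapter_center (a point): Loose round adapter in the well, about 0.4 kg: disc 108 mm across, 17 mm thick. The point is its centre, half-way up; z up. Three notches underneath match the studs at one angle only, 0.5 to 3.8 rad counter-clockwise (seen from above) from the start. It starts level on the studs (point 24.5 mm above the bench); at the right angle (within 0.05 rad) it drops 8 mm by its weight (point 16.5 mm) and is then blocked.
- fin_top (a point): Middle of the top of the adapter's orange fin, which stands upright across the disc's centre: 88 mm long (along the point's x), 12 mm thick (y), 22 mm high. Its top is 55 mm above the bench at the start and 47 mm once dropped; the disc's flat top is 33 and then 25 mm. The disc is slick: 0.1 N m about its axis, or 1 to 3 N at the fin's end, turns it.
- holddown (a joint): Red hold-down arm on an upright pivot: 0 = open, clear of the adapter; starts at 0 to 0.4; grows clockwise seen from above; stop at 1.9 rad, pointing to the well's centre over the adapter's rim. Stays where left; about 2 N at its peg. Flat bar 27 to 33 mm above the bench, reaching 37 mm from the pivot: clears a dropped adapter by 2 mm and is blocked by one that is not down.
- holddown_peg (a point): Black upright peg on the hold-down arm, 10 mm across, from 33 to 63 mm above the bench, 26 mm from the pivot; the point is on its axis, 51 mm above the bench. The point's x points outwards along the arm.
- holddown_pivot (a point): Pivot axis of the hold-down arm, at the fixture's own x = 60 mm, y = 60 mm; the point is 51 mm above the bench.
- spare: Bystander: smaller grey adapter with a blue fin, 84 mm across, 34 mm high; origin at the centre of its underside.
- drive: Bystander: bare silver hard drive, 147 x 102 x 24 mm; origin at the centre of its underside.
- tape: Bystander: red tape roll, 90 mm across, 24 mm high; origin at the centre of its underside.
- brick: Bystander: black power brick, 110 x 50 x 32 mm; origin at the centre of its underside.
- marker: Bystander: black marker with a blue cap, 135 mm long, 15 mm thick; origin under its barrel.
- driver: Bystander: screwdriver lying on the bench, its shaft pointing away from the robot.

How it is judged:
By the outcome, as a careful person would: the job done as asked, in the order asked, and still so for the second after the job is handed in, with the robot touching nothing.
It also fails if it takes over 72 s, if anything falls off the work surface, if the arm or the gripper's body presses on something with over 40 N, if the wrist force passes 120 N, or if a joint passes its speed limit or range.

## Robot

A 6-joint arm with a two-finger parallel gripper is mounted at the origin on the work surface. World frame = base frame: x ahead of the robot, y to its left, z up, the work surface at z = 0. Lengths are in m, angles in rad, forces in N, time in s.
With the tool pointing down it reaches from about 0.35 to 0.95 m from the base axis. Payload 17.4 kg.
Tool frame: the origin (TCP) lies midway between the tips of the shut fingers; the grasp point (between the pads) lies behind it (r.grip_depth is the z of the grasp point in the tool frame, in m); z points along the fingers, y is the line along which they close (so a half turn about z gives the same grasp; the last joint's range is limited). The gripper opens to 93 mm and grips with 3 to 60 N. Pads are 15 mm wide; open, the fingers measure 128 mm over their backs; the gripper's body (75 mm by 188 mm) begins 65 mm behind the grasp point.
Start: joints at [-1.341, 0.116, 1.442, -0, 1.584, -0.038], TCP at [0.179, -0.651, 0.188] pointing down, gripper open.
Joint ranges: [-2.83, 2.83], [-0.83, 2.19], [0.07, 2.5], [-1.14, 4.28], [0.01, 3], [-2.97, 2.97]. Speed limits (rad/s): [1.89, 1.89, 2.22, 3.14, 3.14, 3.14].

## Interface

Orientations are given as a unit quaternion [w, x, y, z].
In Python, from station import r, fingers, eyes, ticket gives the robot as it stands. The module is installed in compiled form; this text tells all that it offers. Calls block until the motion is done:
- r.reach(position, orientation): joint-space move of the TCP to a pose.
- r.line_to(position, orientation=None, max_speed=0.15, guard=None): straight line of the TCP; orientation=None keeps the orientation; max_speed is the mean speed in m/s. With guard (N) it stops when the force on the tool has changed by that much, and returns True; else False.
- r.movej(angles): joint-space move.
- fingers.move_gripper(opening, effort=None): opening from 0.0 (shut) to 1.0 (fully open); effort is the grip in N (None keeps the last); returns when the fingers have stopped.
- r.hold(seconds).
- r.ik(position, orientation): joint angles nearest the present ones, or None.
- r.state(): the state.
- eyes.camera(name): name is "side" or "top" or "wrist"; returns the picture (420x560x3 uint8, red, green, blue); there is no depth.
- eyes.camera_params(name): a dict with "vertical_fov" (degrees; the focal length in pixels is half the picture's height over the tangent of half this angle, whatever the lens; pixels are square), "cx", "cy" (the principal point, pixels), "k1" (the pictures are not rectified: a ray, as slopes to the right and down, at radius r is drawn at 1 + k1 r^2 times it, then the intrinsics apply), "rvec" (rotation vector, rad) and "tvec" (3), from world to camera coordinates, as OpenCV has them. Camera axes: x right, y down, z forward; pixel columns grow to the right and rows downward; lengths in m; the calibration is good to about 2 mm. A picture is of the moment at which its call begins: read the wrist's pose just before it. camera_params takes no time and is no camera call; for the wrist camera it gives the pose at the moment of the call.
A pose or a line that the arm cannot do raises r.PlanningError and nothing moves.
- ticket.hand_in(): hands the job in; it is judged then, once.
The state is a dict: "clock": time; "qpos": joint angles; "qvel": joint speeds; "tau": joint torques, N m; "ee_pos": TCP position; "orientation": TCP orientation; "force": force on the tool from outside, world axes, zero at the start; "torque": the same for the moment, N m; "opening": opening from 0.0 (shut) to 1.0 (fully open); "grip_force": force on a finger pad.
Only numpy, scipy, OpenCV 4.12 (cv2) and the standard library are available. Lean on these libraries where they do the work, as an engineer would, in place of code of your own. Each camera call takes 0.05 s, during which the arm holds its last target. There are 200 camera calls.

## Working session

There is one attempt and no reset: what is moved stays moved. The work goes in short steps, each a Python script; the robot and the scene stay as the last script left them, time stands still between calls to the robot, and variables do not carry over. Pictures are saved under pics/ and viewed, at most 10 in all, crops included, and the job is handed in when it is done.

```bash
mkdir -p pics; python3 - <<'E'
from station import r,fingers,eyes,ticket
import cv2
for n in("top","side"):
    cv2.imwrite(f"pics/{n}0.png",eyes.camera(n)[:,:,::-1]); print(n,eyes.camera_params(n))
s=r.state();print(s,r.grip_depth)
E
```

```text
top {'vertical_fov': 45.42127549585752, 'cx': 285.00854650773505, 'cy': 207.12321505666822, 'k1': 0.0466420647020051, 'rvec': array([ 2.16494694, -2.22657778,  0.09374802]), 'tvec': array([-0.02832453,  0.52352093,  1.26706626])}
side {'vertical_fov': 43.615304074077926, 'cx': 285.9566935004982, 'cy': 211.3432335062621, 'k1': 0.03259560537408215, 'rvec': array([ 0.47553847, -2.73040156,  1.18230272]), 'tvec': array([0.49245018, 0.19713179, 1.2879458 ])}
{'clock': 0.1, 'qpos': array([-1.34077730e+00,  1.16411128e-01,  1.44217497e+00,  1.95633613e-05,
        1.58400912e+00, -3.78180071e-02]), 'qvel': array([ 0.00161373, -0.00046576, -0.00310643,  0.00111313, -0.00096886,
       -0.00096647]), 'tau': array([ 2.23232084e-03, -7.22895598e+01, -6.23865151e+01,  7.81781157e-02,
        2.27829715e-02, -8.39616564e-05]), 'ee_pos': array([ 0.17857403, -0.6507316 ,  0.18701174]), 'orientation': array([-4.99911356e-04,  9.91046168e-01,  1.33518694e-01, -3.83639473e-05]), 'force': array([-0.24320942, -0.12952233, -0.38049345]), 'torque': array([-0.04860202, -0.01314346,  0.00963772]), 'grip_force': 0.0, 'opening': 1.0015895150296903} -0.0188
```

View pics/top0.png

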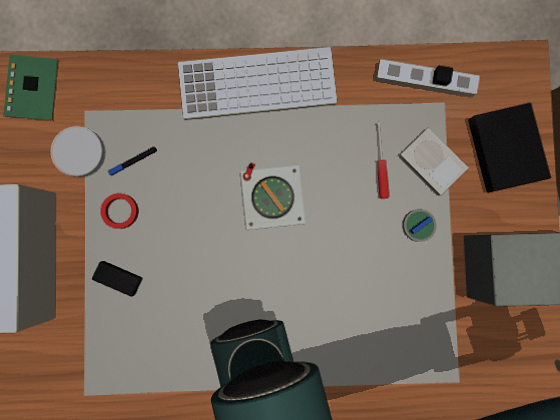

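The top view shows the fixture at about (273,197), the orange fin running from (262,182) to (284,211), and the red arm near (250,171) by the fixture's upper-left corner. I'll crop that region and convert the pixels to positions.

```bash
cat > h.py <<'E'
from station import r,fingers,eyes,ticket
import numpy as np, cv2
from scipy.spatial.transform import Rotation as R
def KD(p):
    f=210/np.tan(np.radians(p['vertical_fov'])/2)
    return np.array([[f,0,p['cx']],[0,f,p['cy']],[0,0,1.]]),np.array([p['k1'],0,0,0.])
def unproj(p,px,z):
    K,D=KD(p); n=cv2.undistortPoints(np.array(px,float).reshape(-1,1,2),K,D)[:,0]
    M=cv2.Rodrigues(p['rvec'])[0]; o=-M.T@p['tvec']; d=np.c_[n,np.ones(len(n))]@M
    return o+d*((z-o[2])/d[:,2])[:,None]
def proj(p,X):
    K,D=KD(p); return cv2.projectPoints(np.array(X,float).reshape(-1,1,3),p['rvec'],p['tvec'],K,D)[0][:,0]
def mask(im,lo,hi,box=None):
    m=cv2.inRange(cv2.cvtColor(im,cv2.COLOR_RGB2HSV),np.array(lo),np.array(hi))
    if box: k=np.zeros_like(m);k[box[1]:box[3],box[0]:box[2]]=255;m&=k
    return m
def down(yaw):  # tool z down, tool y (closing line) at angle yaw+90deg; tool x along yaw
    q=(R.from_euler('z',yaw)*R.from_euler('x',np.pi)).as_quat(); return q[[3,0,1,2]]
E
python3 - <<'E'
from h import *
im=eyes.camera("top");p=eyes.camera_params("top")
m=mask(im,(8,120,100),(20,255,255),(235,155,315,240))
ys,xs=np.nonzero(m);c,sz,a=cv2.minAreaRect(np.c_[xs,ys].astype(np.float32));print('fin',c,sz,a,unproj(p,cv2.boxPoints((c,sz,a)),.055), unproj(p,[c],.055))
crop=cv2.resize(im[150:240,225:325],(800,720)[:2],interpolation=cv2.INTER_CUBIC)[:600]
crop=cv2.resize(im[155:235,225:325],None,fx=7,fy=7,interpolation=cv2.INTER_CUBIC)
cv2.imwrite("pics/crop.png",crop[:,:,::-1])
E
```

```text
fin (272.1600341796875, 195.87998962402344) (34.79999923706055, 5.199999809265137) 53.13010025024414 [[ 0.58069924  0.01922091  0.055     ]
 [ 0.58824264  0.00866273  0.055     ]
 [ 0.51727471 -0.04139666  0.055     ]
 [ 0.50979291 -0.03083962  0.055     ]] [[ 0.54895308 -0.01112007  0.055     ]]
```

View pics/crop.png

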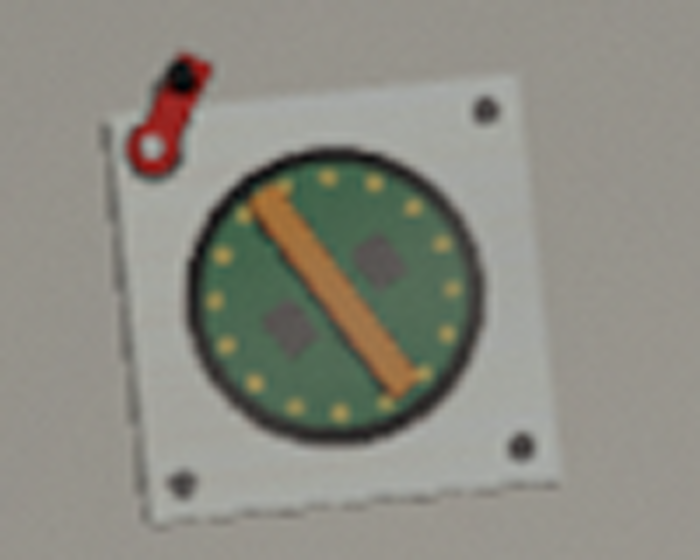

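View pics/side0.png

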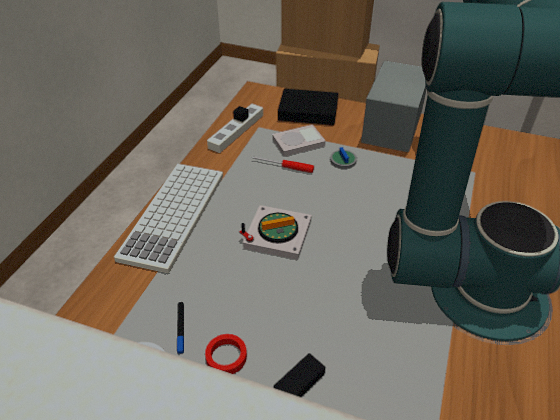

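```bash
python3 - <<'E'
from h import *
p=eyes.camera_params("top")
f=lambda c:(np.array(c)+.5)/7-.5+[225,155]
C=unproj(p,f([(107,115),(518,75),(560,485),(150,522)]),.024);print(C,C.mean(0))
e=[C[0]-C[3],C[1]-C[2]];print('x axis ang',[np.arctan2(v[1],v[0]) for v in e],np.linalg.norm(e,axis=1))
print('pivot',unproj(p,f([(152,147)]),.033),'peg',unproj(p,f([(181,75)]),.063))
print('box',unproj(p,[(465,235),(465,303),(490,236)],0),unproj(p,[(465,235),(465,303),(490,236)],.2))
E
```

```text
[[ 0.61776918  0.06982299  0.024     ]
 [ 0.62860162 -0.08072575  0.024     ]
 [ 0.47808591 -0.09142915  0.024     ]
 [ 0.4688662   0.05765172  0.024     ]] [ 0.54833073 -0.01117005  0.024     ]
x axis ang [np.float64(0.0815583416733863), np.float64(0.0709920184639569)] [0.14939959 0.1508958 ]
pivot [[0.60440169 0.05320176 0.033     ]] peg [[0.62582439 0.04063499 0.063     ]]
box [[ 0.43865972 -0.50685982  0.        ]
 [ 0.26514419 -0.49698834  0.        ]
 [ 0.43438049 -0.57091782  0.        ]] [[ 0.43835111 -0.43170037  0.2       ]
 [ 0.29153559 -0.42334788  0.2       ]
 [ 0.43473035 -0.48590133  0.2       ]]
```

The side view shows the tall grey box beside the start pose, about 0.15 m high, so I'll lift before swinging over. The fixture centre is about (0.548, -0.011) with yaw 0.076, and the fin is at 0.616 rad.

```bash
cat >> h.py <<'E'
C=np.array([.5486,-.0112])
def pose(th,x,d): # fin-frame offset
    c,s=np.cos(th),np.sin(th); return C+[c*x-s*d,s*x+c*d]
E
python3 - <<'E'
from h import *
s=r.state(); 
r.line_to([.179,-.63,.27],max_speed=.3)
fingers.move_gripper(.26,10)
th=.616; P=pose(th,-.034,0)
r.reach([*P,.12],down(th)); s=r.state();print(s['clock'],s['ee_pos'],s['qpos'],s['opening'],s['force'])
cv2.imwrite("pics/w1.png",eyes.camera("wrist")[:,:,::-1])
print(r.ik([*pose(4.42,-.034,-.006),.04],down(4.42)))
E
```

```text
4.2583 [ 0.52096682 -0.0314532   0.12013348] [-1.09107105e-01 -1.96255855e-01  1.85404356e+00 -1.13527704e-04
  1.48364746e+00  8.46568936e-01] 0.26162483112644686 [ 0.13350496  0.13614848 -0.05463661]
[-0.00436767 -0.06976003  1.87423839  0.          1.33711429 -2.85357134]
```

View pics/w1.png

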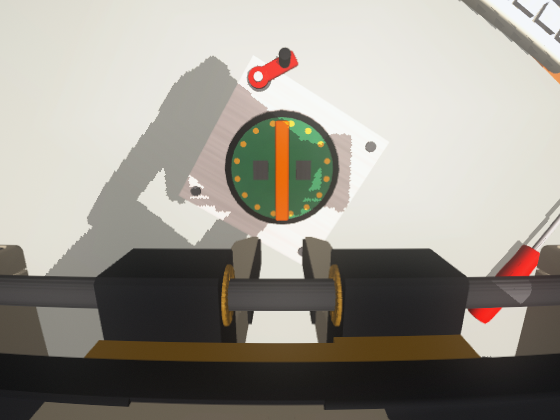

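The fingers straddle the fin line evenly (gap centre about x=281, fin at x=282). I'll lower and sweep counter-clockwise with a force guard.

```bash
python3 - <<'E'
from h import *
th=.616
print('desc',r.line_to([*pose(th,-.034,0),.039],max_speed=.08,guard=5), r.state()['ee_pos'])
f0=r.state()['force'];L=[]
hit=r.line_to([*pose(th,-.034,-.0055),.039],max_speed=.02,guard=5)
while not hit and th<4.42:
    th=min(th+.12,4.42)
    try: hit=r.line_to([*pose(th,-.034,-.0055),.039],down(th),max_speed=.014,guard=4.5)
    except r.PlanningError as e: print(e);break
    s=r.state();df=s['force']-f0
    t=-(np.array([-np.sin(th),np.cos(th)])@df[:2]); L.append((round(th,2),round(-t,1),round(df[2],1)))
    if np.hypot(*df[:2])>6: hit='abs'
print(hit,th,s['clock'],s['ee_pos'],df); print(L)
cv2.imwrite("pics/w2.png",eyes.camera("wrist")[:,:,::-1])
E
```

```text
desc False [ 0.52120735 -0.03088242  0.03958775]
False 4.42 19.9417 [0.55321597 0.02289891 0.03901162] [-0.06278217 -0.86633421 -0.11511483]
[(0.74, np.float64(-0.7), np.float64(-0.7)), (0.86, np.float64(-0.0), np.float64(-0.2)), (0.98, np.float64(0.5), np.float64(-0.1)), (1.1, np.float64(-0.5), np.float64(0.9)), (1.22, np.float64(0.2), np.float64(-0.4)), (1.34, np.float64(0.1), np.float64(0.0)), (1.46, np.float64(-0.6), np.float64(-0.5)), (1.58, np.float64(0.0), np.float64(0.0)), (1.7, np.float64(0.0), np.float64(0.1)), (1.82, np.float64(-0.2), np.float64(-0.7)), (1.94, np.float64(0.2), np.float64(-0.2)), (2.06, np.float64(-0.6), np.float64(0.1)), (2.18, np.float64(-0.2), np.float64(0.8)), (2.3, np.float64(0.2), np.float64(-0.1)), (2.42, np.float64(0.1), np.float64(0.3)), (2.54, np.float64(-0.1), np.float64(0.2)), (2.66, np.float64(0.2), np.float64(0.4)), (2.78, np.float64(-0.3), np.float64(-0.7)), (2.9, np.float64(0.2), np.float64(-0.1)), (3.02, np.float64(0.3), np.float64(0.8)), (3.14, np.float64(-0.2), np.float64(-0.6)), (3.26, np.float64(-0.5), np.float64(0.1)), (3.38, np.float64(0.5), np.float64(-0.5)), (3.5, np.float64(-0.5), np.float64(0.7)), (3.62, np.float64(0.1), np.float64(-0.0)), (3.74, np.float64(0.1), np.float64(1.0)), (3.86, np.float64(-0.4), np.float64(1.1)), (3.98, np.float64(-0.2), np.float64(-0.3)), (4.1, np.float64(-0.1), np.float64(0.0)), (4.22, np.float64(-0.6), np.float64(0.2)), (4.34, np.float64(0.2), np.float64(-0.1)), (4.42, np.float64(0.2), np.float64(-0.1))]
```

View pics/w2.png

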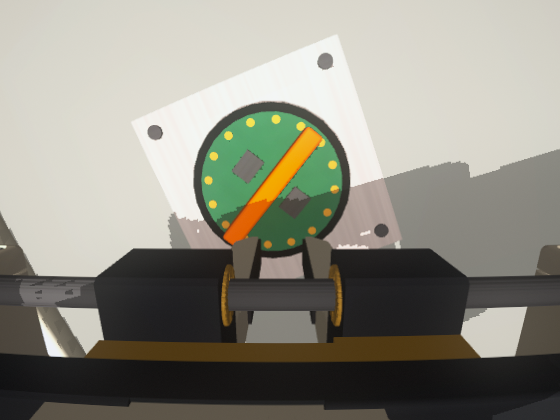

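The fin (end at (235,240), other end at (313,133)) makes about 36° with the tool, so it is at roughly 0.65 rad modulo π. It either never moved or turned by π, and no force was felt. I'll check with projections and a side view.

```bash
python3 - <<'E'
from h import *
s=r.state();p=eyes.camera_params("wrist");e=s['ee_pos'];print(e,s['opening'],s['clock'])
print('tcp px',proj(p,[e]),'C px',proj(p,[[*C,.025],[*C,.055]]))
print('fin ends unproj', unproj(p,[(235,240),(313,133)],.055),unproj(p,[(235,240),(313,133)],.047))
im=eyes.camera("side");q=eyes.camera_params("side")
u=proj(q,[[*C,.04]])[0].astype(int);print(u)
a=im[u[1]-40:u[1]+25,u[0]-45:u[0]+45]
t=eyes.camera("top");v=proj(eyes.camera_params("top"),[[*C,.04]])[0].astype(int)
b=t[v[1]-40:v[1]+25,v[0]-45:v[0]+45]
cv2.imwrite("pics/s3.png",np.vstack([cv2.resize(k,None,fx=4.5,fy=4.5,interpolation=cv2.INTER_CUBIC) for k in(a,b)])[:,:,::-1])
E
```

```text
[0.55322904 0.02291792 0.03901669] 0.2587117397746582 19.9917
tcp px [[281.78486209 234.06177489]] C px [[274.01603854 181.93219613]
 [272.8500972  189.10623547]]
fin ends unproj [[ 0.58133642  0.01305705  0.055     ]
 [ 0.51626621 -0.03616379  0.055     ]] [[ 0.5833961   0.01536942  0.047     ]
 [ 0.51545486 -0.03602316  0.047     ]]
[278 223]
```

View pics/s3.png

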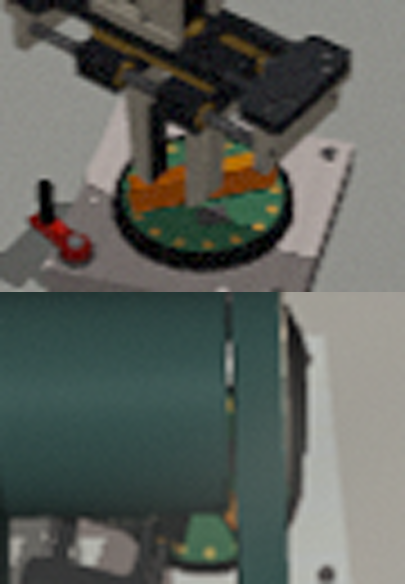

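```bash
python3 - <<'E'
from h import *
s=r.state();p=eyes.camera_params("wrist");e=s['ee_pos'];q=eyes.camera_params("side")
yv=R.from_quat(s['orientation'][[1,2,3,0]]).as_matrix()[:,1]
for k in(-.02,-.012,.012,.02): print(k,'side',proj(q,[e+yv*k])[0],'wrist',proj(p,[e+yv*k])[0])
im=eyes.camera("wrist"); m=mask(im,(8,150,60),(20,255,255),(190,90,360,236))
from scipy.optimize import minimize
# top face outline of the fin: compare predicted boxes at both heights, angles
best=[]
for z in(.047,.055):
  for th in np.arange(.5,.8,.01):
    for dx in(-.002,-.001,0,.001,.002):
     for dy in(-.002,-.001,0,.001,.002):
      c=np.array([C[0]+dx,C[1]+dy]);u=np.array([np.cos(th),np.sin(th)]);n=np.array([-u[1],u[0]])
      pts=[[*(c+a*.044*u+b*.006*n),zz] for zz in(z,z-.022) for a in(-1,1) for b in(-1,1)]
      k=np.zeros_like(m);cv2.fillConvexPoly(k,cv2.convexHull(proj(p,pts).round().astype(np.int32)),255);k[236:]=0
      best.append((-(k&m>0).sum()/((k|m)>0).sum(),z,th,dx,dy))
best.sort();print(best[:4],[b for b in best if b[1]==.055][:2],[b for b in best if b[1]==.047][:2])
E
```

```text
-0.02 side [266.16332256 228.54999346] wrist [252.63897822 234.07375565]
-0.012 side [268.55747318 229.84057246] wrist [264.27140452 234.08300324]
0.012 side [275.81138943 233.75113057] wrist [299.19813666 234.08600346]
0.02 side [278.2535237  235.06777648] wrist [310.83013368 234.07875348]
[(np.float64(-0.6651816312542838), 0.047, np.float64(0.6200000000000001), 0.002, 0.001), (np.float64(-0.6646279306829765), 0.047, np.float64(0.6200000000000001), 0.001, 0), (np.float64(-0.6616008105369807), 0.047, np.float64(0.6000000000000001), 0.001, 0), (np.float64(-0.6568726781492739), 0.047, np.float64(0.6100000000000001), 0.002, 0.001)] [(np.float64(-0.64938923737207), 0.055, np.float64(0.6300000000000001), 0.002, 0), (np.float64(-0.6471358428805237), 0.055, np.float64(0.6200000000000001), 0.002, 0)] [(np.float64(-0.6651816312542838), 0.047, np.float64(0.6200000000000001), 0.002, 0.001), (np.float64(-0.6646279306829765), 0.047, np.float64(0.6200000000000001), 0.001, 0)]
```

The fin never moved, and the fingertips are about 15 mm higher than the TCP when the gripper is partly open, so they passed over it. I'll go back and find the disc top by touch, then sweep 3 mm above it.

```bash
python3 - <<'E'
from h import *
th=.616; e=r.state()['ee_pos']
r.line_to([*e[:2],.075],max_speed=.15)
r.reach([*pose(th,-.034,0),.06],down(th)); r.hold(.2)
print(r.state()['clock'])
hit=r.line_to([*pose(th,-.034,0),.041],max_speed=.06,guard=3)
if not hit: hit=r.line_to([*pose(th,-.034,0),.012],max_speed=.025,guard=2.5)
s=r.state();print('desc',hit,s['ee_pos'],s['force'],s['clock'])
cv2.imwrite("pics/w4.png",eyes.camera("wrist")[:,:,::-1])
E
```

```text
23.825
desc False [ 0.52095257 -0.03085029  0.0121761 ] [-0.44939149  0.56665982 -0.03994972] 25.6
```

View pics/w4.png

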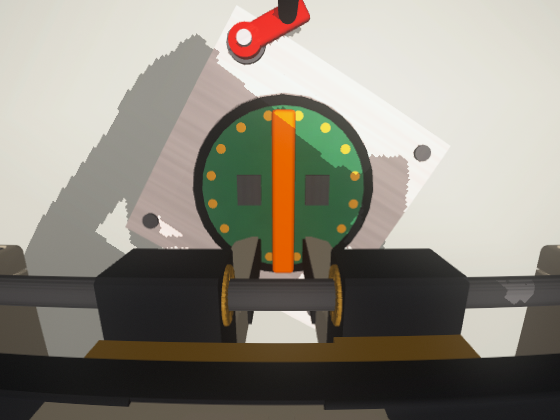

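The fin (x 272–294) now lies between the fingers, and there was no contact with the disc. I'll sweep at about this height and check for pushing force early.

```bash
cat > sweep.py <<'E'
from h import *
import sys
th,z=float(sys.argv[1]),float(sys.argv[2])
e=r.state()['ee_pos']; r.line_to([*e[:2],z],max_speed=.05); r.hold(.1)
f0=r.state()['force'];L=[]
hit=r.line_to([*pose(th,-.034,-.0055),z],max_speed=.02,guard=5)
while not hit and th<4.42:
    th=min(th+.12,4.42)
    hit=r.line_to([*pose(th,-.034,-.0055),z],down(th),max_speed=.016,guard=5)
    s=r.state();df=s['force']-f0
    L.append((round(th,2),round(float(np.array([-np.sin(th),np.cos(th)])@df[:2]),1),round(float(df[2]),1)))
    if np.hypot(*df[:2])>7: hit='abs'
    if len(L)==4 and abs(np.mean([l[1] for l in L]))<.4: hit='noforce'
s=r.state();print(hit,th,s['clock'],s['ee_pos'],df,s['torque']); print(L)
cv2.imwrite("pics/w5.png",eyes.camera("wrist")[:,:,::-1])
E
python3 sweep.py .616 .014
```

```text
noforce 1.096 28.0583 [ 0.53792247 -0.04389804  0.01399697] [ 0.24157469 -0.41242441  0.89890199] [-0.05776603 -0.11395346 -0.02560678]
[(0.74, -0.0, -0.2), (0.86, -0.2, 0.8), (0.98, -0.5, -0.3), (1.1, -0.4, 0.9)]
```

View pics/w5.png

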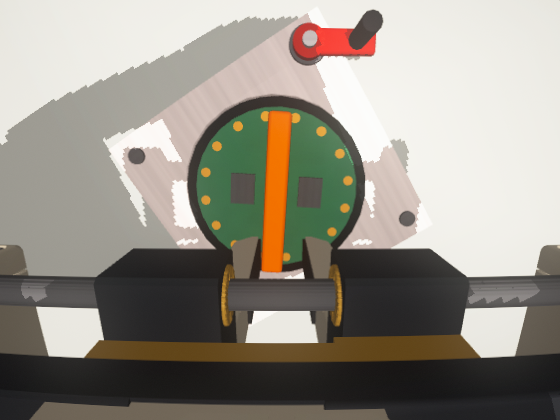

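The fin now turns with the tool, lagging only slightly. Continuing.

```bash
sed -i "/noforce/d; s/4\.42/4.5/g; s/w5/w6/" sweep.py; python3 sweep.py 1.096 .012
```

```text
True 1.8160000000000007 31.0417 [ 0.5612481  -0.04311716  0.01155272] [-0.00878342  1.07009908 -1.71384389] [-0.06365793 -0.07611866 -0.02488165]
[(1.22, 0.4, -0.5), (1.34, 0.8, -0.2), (1.46, 0.1, -0.8), (1.58, -0.6, -0.1), (1.7, 0.3, 0.0), (1.82, -0.3, -1.7)]
```

View pics/w6.png

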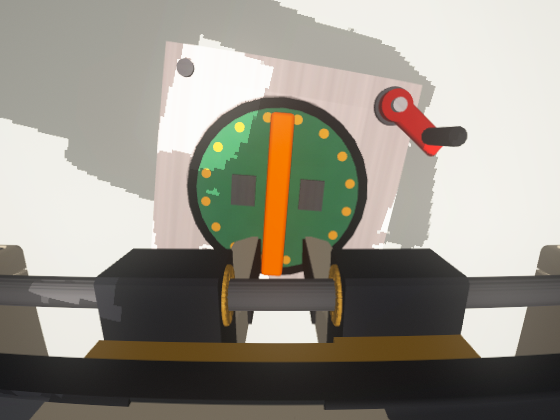

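Not dropped yet: the disc looks as large as before. The guard tripped on a transient with a z component, probably a tip brushing the disc. I'll raise a little and continue.

```bash
sed -i "s/w6/w7/" sweep.py; python3 sweep.py 1.78 .016; python3 - <<'E'
from h import *
im=eyes.camera("wrist");p=eyes.camera_params("wrist")
import glob
for f in("w5","w6","w7"):
    m=mask(cv2.imread(f"pics/{f}.png")[:,:,::-1],(8,150,60),(22,255,255),(230,90,320,200));ys,xs=np.nonzero(m[125:200]);print(f,'fin width px',m[130:190].astype(bool).sum()/60,'dir',np.polyfit(ys,xs,1)[0])
E
```

```text
True 2.14 32.7917 [ 0.57063825 -0.03744272  0.01561132] [-1.27302846  0.05810367 -0.57684843] [ 0.0638882  -0.15092196  0.03699485]
[(1.9, -0.3, -0.7), (2.02, 0.2, -0.8), (2.14, 1.0, -0.6)]
w5 fin width px 23.6 dir -0.009394147583275485
w6 fin width px 23.683333333333334 dir -0.07963016220878229
w7 fin width px 21.4 dir -0.12400195923418335
```

```bash
python3 - <<'E'
from h import *
s=r.state();p=eyes.camera_params("wrist");im=eyes.camera("wrist")
M=cv2.Rodrigues(p['rvec'])[0];o=-M.T@p['tvec'];print('cam',o,s['ee_pos'],s['clock'],s['force'])
f=KD(p)[0][0,0]
def meas(im,tag):
    g=cv2.cvtColor(im,cv2.COLOR_RGB2HSV)
    m=mask(im,(5,150,60),(22,255,255),(225,90,325,232))
    n,l,st,_=cv2.connectedComponentsWithStats(m);k=(l==1+st[1:,4].argmax())
    ys,xs=np.nonzero(k);print(tag,'top row',ys.min(),[ (k[a:a+25].sum()/25).round(2) for a in(120,145,170,195)],'slope',np.polyfit(ys,xs,1)[0].round(3))
    # disc+ring extents: dark ring columns at rows ~185
    d=mask(im,(0,0,0),(180,255,45),(150,90,410,232)); yy,xx=np.nonzero(d[180:190]);print('  ring',xx.min(),xx.max())
    gr=mask(im,(45,80,30),(85,255,255),(150,90,410,232)); yy,xx=np.nonzero(gr[160:200]);print('  green',xx.min(),xx.max(),'rows',np.nonzero(gr)[0].min())
for n in("w4","w5","w6","w7"): meas(cv2.imread(f"pics/{n}.png")[:,:,::-1],n)
meas(im,'now')
for z in(.047,.055): print(z,'pred width',f*.012/(o[2]-z),'disc diam px',f*.108/(o[2]-z+.022))
for t,dz in(("w4",.0121),("w5",.014),("w6",.01155)):
    h=o[2]+dz-s['ee_pos'][2]; print(t,f*.012/(h-.055),f*.108/(h-.033))
E
```

```text
cam [0.5368513  0.01838037 0.21263698] [ 0.57036428 -0.03743765  0.01528931] 32.8917 [0.21369038 0.59006808 0.27291383]
w4 top row 109 [np.float64(23.16), np.float64(23.0), np.float64(23.0), np.float64(23.0)] slope 0.012
  ring 194 201
  green 202 362 rows 105
w5 top row 111 [np.float64(24.44), np.float64(23.24), np.float64(23.04), np.float64(22.64)] slope -0.056Traceback (most recent call last):
  File "<stdin>", line 13, in <module>
  File "<stdin>", line 11, in meas
    return umr_minimum(a, axis, None, out, keepdims, initial, where)
ValueError: zero-size array to reduction operation minimum which has no identity
```

```bash
python3 - <<'E'
from h import *
p=eyes.camera_params("wrist");o=-cv2.Rodrigues(p['rvec'])[0].T@p['tvec'];f=KD(p)[0][0,0];z0=r.state()['ee_pos'][2]
for n,tz in(("w4",.0122),("w5",.014),("w6",.0116),("w7",z0)):
    im=cv2.imread(f"pics/{n}.png")[:,:,::-1]
    gr=mask(im,(45,80,25),(85,255,255),(150,90,410,232)); yy,xx=np.nonzero(gr)
    hull=cv2.convexHull(np.c_[xx,yy].astype(np.float32));w=max(hull[:,0,0])-min(hull[:,0,0])+1
    m=mask(im,(5,150,60),(22,255,255),(255,118,305,225));
    w2=(m[140:220]>0).sum()/80; h=o[2]-z0+tz
    sl=np.polyfit(*np.nonzero(m[140:220]),1)[0]; w2*=np.cos(np.arctan(sl))
    print(n,'green',w,'pred up/down',f*.108/(h-.033),f*.108/(h-.025),'fin',w2.round(2),f*.012/(h-.055),f*.012/(h-.047),'slope',sl.round(3),'toprow',yy.min())
E
```

```text
w4 green 161.0 pred up/down 184.414733785199 176.42079031011127 fin 23.0 23.40724277677036 22.255272233677285 slope 0.0 toprow 105
w5 green 159.0 pred up/down 182.55357184568194 174.716739688318 fin 22.98 23.137771482388953 22.011533843026626 slope -0.056 toprow 107
w6 green 161.0 pred up/down 185.04358311522293 176.99621793420707 fin 23.27 23.498466806580478 22.337722348768725 slope -0.074 toprow 109
w7 green 158.0 pred up/down 181.29233686031375 173.5611246102478 fin 22.56 22.955600615726073 21.846602592402668 slope -0.078 toprow 110
```

The disc-size ratio (0.871) is unchanged, so the disc is still up and the guard is tripping on stick-slip. I'll continue with a tolerant guard, checking the disc's apparent size by camera at each step.

```bash
cat > sweep2.py <<'E'
from h import *
import sys
th,z=float(sys.argv[1]),float(sys.argv[2])
def ratio(im=None):
    p=eyes.camera_params("wrist");im=eyes.camera("wrist");o=-cv2.Rodrigues(p['rvec'])[0].T@p['tvec'];f=KD(p)[0][0,0]
    xx=np.nonzero(mask(im,(45,80,25),(85,255,255),(150,90,410,232)))[1]
    m=mask(im,(5,150,60),(22,255,255),(245,118,315,225));sl=np.polyfit(*np.nonzero(m[140:220]),1)[0]
    return (xx.max()-xx.min()+1)/(f*.108/(o[2]-.033)),sl,im
if __name__=="__main__":
    hits=0;f0=np.array([.13,.14,-.05]);L=[];stop=None
    while not stop and th<4.48:
        th=min(th+.12,4.48)
        hit=r.line_to([*pose(th,-.034,-.0055),z],down(th),max_speed=.02,guard=8)
        q,sl,im=ratio();s=r.state();df=s['force']-f0
        t=float(np.array([-np.sin(th),np.cos(th)])@df[:2]);hits=hits+1 if hit else 0
        L.append((round(th,2),round(t,1),round(float(df[2]),1),round(float(q),3),round(float(sl),3),int(hit)))
        if hit: th-=.06
        if q<.852: stop='drop'
        elif hits>2 or np.hypot(*df[:2])>7: stop='force'
    print(stop,th,s['clock'],s['ee_pos'],df);print(*L,sep='\n')
    cv2.imwrite("pics/w8.png",im[:,:,::-1])
E
python3 sweep2.py 2.08 .016
```

```text
drop 3.7600000000000016 38.6167 [0.57318863 0.01294409 0.01601452] [-1.18565767 -0.69296087 -0.10116746]
(2.2, 0.4, -0.6, 0.875, -0.084, 0)
(2.32, 0.1, -0.5, 0.875, -0.068, 0)
(2.44, -1.2, 0.4, 0.869, -0.052, 0)
(2.56, 0.0, -0.1, 0.875, -0.04, 0)
(2.68, 0.2, -0.4, 0.869, -0.042, 0)
(2.8, 0.6, 0.2, 0.869, -0.037, 0)
(2.92, -0.7, 0.0, 0.869, -0.035, 0)
(3.04, -0.4, -0.4, 0.875, -0.025, 0)
(3.16, 0.1, -0.1, 0.875, -0.022, 0)
(3.28, 0.1, -0.8, 0.875, -0.027, 0)
(3.4, 0.8, -0.3, 0.875, -0.023, 0)
(3.52, 0.1, 0.3, 0.874, 0.008, 0)
(3.64, -0.5, 0.1, 0.875, -0.009, 0)
(3.76, -0.1, -0.1, 0.836, 0.054, 0)
```

The disc dropped: the size ratio went from 0.875 to 0.836, and 0.834 was expected for an 8 mm drop. I'll back off, lift away, and straddle the peg to swing the hold-down.

```bash
python3 - <<'E'
from h import *
P=np.array([.6040,.0532]); z=.020
r.line_to([*pose(3.76,-.034,-.001),.016],max_speed=.04,guard=6)
e=r.state()['ee_pos'];r.line_to([*e[:2],.10],max_speed=.15)
def pp(a,d,rad=.0235):
    u=np.array([np.cos(a),np.sin(a)]);n=np.array([-u[1],u[0]]);return P+rad*u+d*n
a=-.532
r.reach([*pp(a,0),.09],down(a+np.pi)); s=r.state();print(s['clock'],s['qpos'])
hit=r.line_to([*pp(a,0),z],max_speed=.08,guard=4);print('desc',hit,r.state()['ee_pos'])
if not hit:
    r.hold(.1);f0=r.state()['force'];L=[]
    r.line_to([*pp(a,-.006),z],max_speed=.04,guard=8)
    hits=0
    while a>-2.45 and hits<2:
        a=max(a-.2,-2.45)
        hit=r.line_to([*pp(a,-.006),z],down(a+np.pi),max_speed=.03,guard=8);s=r.state();df=s['force']-f0
        L.append((round(a,2),df.round(1).tolist(),bool(hit)))
        hits=hits+1 if hit else 0
        if hit: a+=.1
        if np.hypot(*df[:2])>8:break
    print(*L,sep='\n');print(s['clock'],s['ee_pos'])
    d=s['ee_pos'][:2]-P;print('tool ang',np.arctan2(d[1],d[0]))
E
```

```text
40.7 [ 2.51599152e-02  5.25029684e-02  1.66957256e+00 -5.23218525e-05
  1.42043665e+00 -1.01513387e+00]
desc False [0.62460839 0.04130717 0.02060656]
(-0.73, [0.4, 0.1, -0.3], False)
(-0.93, [0.2, -0.2, -0.4], False)
(-1.13, [0.2, 0.5, -0.5], False)
(-1.33, [0.7, -0.4, 0.0], False)
(-1.53, [0.2, 0.2, -1.0], False)
(-1.73, [0.6, 0.0, 0.3], False)
(-1.93, [-0.6, -0.1, 0.3], False)
(-2.13, [-0.1, -0.2, -0.6], False)
(-2.33, [4.6, -2.4, 0.1], True)
(-2.43, [18.6, -11.7, -8.7], False)
45.45 [0.58426965 0.04091851 0.02031394]
tool ang -2.584816943004772
```

It reached the stop with a clear contact force. I'll release, lift clear and check.

```bash
python3 - <<'E'
from h import *
P=np.array([.6040,.0532]);a=-2.3
u=np.array([np.cos(a),np.sin(a)]);n=np.array([-u[1],u[0]])
r.line_to([*(P+.0235*u-.001*n),.0203],max_speed=.04)
e=r.state()['ee_pos'];r.line_to([*e[:2],.15],max_speed=.2)
r.reach([.38,-.2,.25],down(.86));s=r.state();print(s['clock'],s['force'])
out=[]
for nme in("top","side"):
    im=eyes.camera(nme);p=eyes.camera_params(nme);v=proj(p,[[*C,.03]])[0].astype(int)
    out.append(cv2.resize(im[v[1]-37:v[1]+37,v[0]-48:v[0]+48],None,fx=4,fy=4,interpolation=cv2.INTER_CUBIC))
    print(nme,'pegtop/pred',proj(p,[[*(P+.026*np.array([np.cos(-2.28),np.sin(-2.28)])),.063]])[0]-v+[48,37])
    if nme=="top":
        m=mask(im,(8,120,100),(20,255,255),(235,155,315,240));ys,xs=np.nonzero(m);b=cv2.boxPoints(cv2.minAreaRect(np.c_[xs,ys].astype(np.float32)));print(unproj(p,b,.047))
cv2.imwrite("pics/f.png",np.hstack(out)[:,:,::-1])
E
```

```text
47.85 [ 0.09268197 -0.77808849 -0.65599629]
top pegtop/pred [29.70909555 21.74419747]
[[ 0.57906567  0.02154695  0.047     ]
 [ 0.587686    0.01035556  0.047     ]
 [ 0.51837246 -0.042362    0.047     ]
 [ 0.50981894 -0.03116703  0.047     ]]
side pegtop/pred [28.44072777 35.85560595]
```

View pics/f.png

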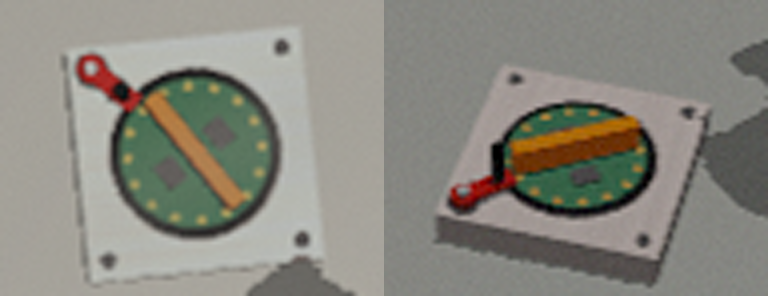

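The final view shows the adapter flush in the well. The red arm lies over its rim, with the peg at crop (122,90), where the stop position predicts (119,87). The robot is clear, so I'm handing in.

```bash
python3 -c "
from station import ticket
print(ticket.hand_in())"
```

```text
the job is handed in; nothing more can be done
None
```

The adapter turned about 3.1 rad counter-clockwise, dropped over its studs and sits flush, the red hold-down arm was swung over its rim to the stop (about 22 N felt there), the robot has let go and is clear, and the job was handed in at about 48 s.

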